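# Sweep the loose bottle caps into the collecting bay

### The arm

A 6-joint arm with a two-finger parallel gripper is mounted at the origin on the work surface. World frame = base frame: x ahead of the robot, y to its left, z up, the work surface at z = 0. Lengths are in mm, angles in rad, forces in N, time in s.
With the tool pointing down it reaches from about 275 to 750 mm from the base axis. Payload 10.2 kg.
Tool frame: the origin (TCP) lies midway between the tips of the shut fingers; the grasp point (between the pads) lies 19 mm behind it (ctrl.grip_depth is the distance from the TCP to the grasp point, in mm); y points along the fingers, x is the direction in which the jaws open and shut, and the axes are right-handed (so a half turn about y gives the same grasp; the last joint's range is limited). The gripper opens to 85 mm and grips with 20 to 120 N. Pads are 22 mm wide; open, the fingers measure 114 mm over their backs; the gripper's body (76 mm by 85 mm) begins 54 mm behind the grasp point. The pads swing forward as they close: fully open they stand 13 mm farther back than shut.
Start: joints at [-1.519, 0.313, 1.498, -0, 1.331, -0.223], TCP at [142.448, -505.312, 231.294] pointing down, gripper open.
Joint ranges: [-2.94, 2.94], [-0.97, 2.17], [0.19, 2.56], [-1.23, 4.37], [0.02, 3.11], [-2.88, 2.88]. Speed limits (rad/s): [2.39, 2.39, 3.01, 3.14, 3.14, 3.14].

### API

Orientations are given as a unit quaternion [w, x, y, z].
In Python, from rig import ctrl gives the robot as it stands. The module is installed in compiled form; this text tells all that it offers.
- The arm moves only by the tool drive_tool, never from a script. Its arguments are lists of equal length, an entry for each row: "gripper": the closure, from 0 (fully open) to 1 (shut); "offset": the shift along the tool's x, y, z in m, a list of three; "turn": the turn about the tool's y in degrees. In form: {"gripper": [gripper, ...], "offset": [[tx, ty, tz], ...], "turn": [turn, ...]}. A call has 1 to 20 rows; each row shifts and turns the commanded pose from where the row before left it, along the tool's axes as they then stand; what a row does not reach is not made up. A row lasts 1/12 s, in which the tool goes at most 41.7 mm and 7.16 degrees, less where a joint would pass 70% of its speed; a pose out of reach is approached as far as the arm can. A call is refused whole if a number of a shift passes 0.0417 or a number of a turn 7.16, either way. A call with a gripper value outside its range is refused whole. The fingers move at their own pace and stop on an object; "force" is the grip in N (left out, the last holds). Time passes only in rows, so rows that do not move let the fingers close. It gives the time, the measured TCP pose, the force and the opening at its end, in the units of the state.
- ctrl.sense(): the state, without advancing time (a new reading comes with each control period).
- ctrl.capture(name): name is "side" or "top" or "wrist"; returns (picture, depth): 384x512x3 uint8, red, green, blue; 384x512 float32, mm along the optical axis (not along the pixel's ray), 0 where there is no reading.
- ctrl.camera_params(name): a dict with "fovy" (degrees; the focal length in pixels is half the picture's height over the tangent of half this angle, whatever the lens; pixels are square), "cx", "cy" (the principal point, pixels), "view" (4x4, takes a point from world to camera coordinates); the wrist camera has in their place "tool_from_camera" (4x4, takes a point from camera to tool coordinates, whose origin is the TCP and whose axes are the tool frame's). Camera axes: x right, y down, z forward; pixel columns grow to the right and rows downward; lengths in mm; the calibration is good to about 2 mm. The wrist camera is an equidistant fisheye: a pixel r from the principal point sees the ray r / f radians off the axis. A picture is of the moment at which its call begins: read the wrist's pose just before it. camera_params takes no time and is no camera call.
- ctrl.finish_job(): hands the job in, once; it reports no verdict.
Trained networks look in the newest picture that a camera, given by its name, has taken for a name from the list of things; names that differ only in an ending like _2 or _b are one class to them, and where a whole thing is asked for, a point or a joint stands for the part that bears it (a point fixed in the world has none). Each returns a list of dicts, best first, with "score" (0 to 1); they miss things now and then, are a little off and sometimes report something else, mostly with a low value. They report only what shows in the picture. A call takes as long as a camera call.
- ctrl.boxes_of(camera, query): "centre" ([x, y, z] in mm, in the coordinates of the camera as it stood for that picture, good to about 4 mm: the middle of the surface that is visible of it).
- ctrl.regions_of(camera, query): "mask" (384x512 bool, what is visible of it).
- ctrl.pinpoint(camera, query): "centre" ([x, y, z] in mm, in the coordinates of the camera as it stood for that picture, good to about 4 mm: a listed point, or the origin of a listed thing).
The state is a dict: "time_s": time; "joints": joint angles; "dq": joint speeds; "tau": joint torques, N m; "eef_pos": TCP position; "ee_rot": TCP orientation; "force": force on the tool from outside, world axes, zero at the start; "wrist_torque": the same for the moment, N m; "grip_width": opening from 0.0 (shut) to 1.0 (fully open).
Only numpy, scipy, OpenCV 4.12 (cv2) and the standard library are available. Lean on these libraries where they do the work, as an engineer would, in place of code of your own. Each camera call takes 0.05 s, during which the arm holds its last target.

### The job

Clear the bench for the next batch of samples: sweep the three loose white screw caps along the bench into the open-fronted steel bay, so that every cap lies flat and wholly inside it. Push them only, never lift one off the bench, and leave the two small jars among them standing where they are.

Things in the scene. Friction and masses are not known exactly. Their poses are not given: they have to be found in the camera images.
- bay: Steel bay fixed to the bench: three walls 25 mm high, 4 mm thick; no floor, no front: the bench top runs on inside. Inside 160 mm wide, 130 mm deep; at the open front two 30 mm wings flare out 40 degrees. Origin: on the bench, mid-front, between the front ends of the side walls. x points into the bay (back wall at x = 130 mm), y across (side walls at y = +-80 mm), z up.
- cap_a_mid (a point): One of three alike loose white screw caps, ribbed discs 40 mm in diameter and 16 mm high, 10 to 20 g, lying flat on the bench (not on a jar). This point is its centre, 8 mm above the bench; z is its axis. It slides when pushed from the side low down and stops as soon as the push stops.
- cap_b_mid (a point): One of three alike loose white screw caps, ribbed discs 40 mm in diameter and 16 mm high, 10 to 20 g, lying flat on the bench (not on a jar). This point is its centre, 8 mm above the bench; z is its axis. It slides when pushed from the side low down and stops as soon as the push stops.
- cap_c_mid (a point): One of three alike loose white screw caps, ribbed discs 40 mm in diameter and 16 mm high, 10 to 20 g, lying flat on the bench (not on a jar). This point is its centre, 8 mm above the bench; z is its axis. It slides when pushed from the side low down and stops as soon as the push stops.
- jar_a_mid (a point): Small closed sample jar: greenish square body 40 x 40 mm and 44 mm high with a round white lid 28 mm in diameter, 60 mm high in all, about 90 g, standing loose among the caps, turned at random. This point is its centre, 30 mm above the bench. To be left alone.
- jar_b_mid (a point): Small closed sample jar: greenish square body 40 x 40 mm and 44 mm high with a round white lid 28 mm in diameter, 60 mm high in all, about 90 g, standing loose among the caps, turned at random. This point is its centre, 30 mm above the bench. To be left alone.

How it is judged:
By the outcome, as a careful person would: the job done as asked, in the order asked, and still so for the second after the job is handed in, with the robot touching nothing.
It also fails if it takes over 72 s, if anything falls off the work surface, if the arm or the gripper's body presses on something with over 40 N, if the wrist force passes 120 N, or if a joint passes its speed limit or range.

## Working session

There is one attempt and no reset: what is moved stays moved. The work goes in short steps, Python scripts to look and compute and a tool call to move; the robot and the scene stay as the last step left them, time stands still between calls to the robot, and variables do not carry over. Pictures are saved under pics/ and viewed, and the job is handed in when it is done.

Besides the shell and the picture viewer there is one more tool, called after "Emit:" as name(argument=value, ...) on one line, values as JSON. drive_tool: Moves the arm, as the interface text tells. Its arguments: {"type":"object","properties":{"gripper":{"type":"array","items":{"type":"number"}},"offset":{"type":"array","items":{"type":"array","items":{"type":"number"}}},"turn":{"type":"array","items":{"type":"number"}},"force":{"type":"number"}},"required":["gripper","offset","turn"]}

```bash
mkdir -p pics
cat > h.py <<'E'
from rig import ctrl
import numpy as np, cv2
def cam2world(name,p):
    c=ctrl.camera_params(name); V=np.array(c['view']); return (np.linalg.inv(V)@np.r_[p,1])[:3]
def px(name,P):
    c=ctrl.camera_params(name); V=np.array(c['view']); q=(V@np.r_[P,1])[:3]
    f=192/np.tan(np.radians(c['fovy'])/2); return f*q[0]/q[2]+c['cx'], f*q[1]/q[2]+c['cy']
def save(name,fn):
    a,d=ctrl.capture(name); cv2.imwrite('pics/'+fn,a[:,:,::-1]); return a,d
E
python3 - <<'E'
from h import *
s=ctrl.sense(); print(s)
for n in ('top','side'):
    save(n,n+'0.png')
    for q in ('cap_a_mid','jar_a_mid','bay'):
        for r in ctrl.pinpoint(n,q): print(n,q,round(r['score'],2),cam2world(n,r['centre']).round(1))
E
```

```text
{'time_s': 0.0, 'joints': array([-1.51943235e+00,  3.13442322e-01,  1.49843726e+00, -1.64722146e-05,
        1.33100808e+00, -2.23437573e-01]), 'dq': array([ 0.00097042,  0.00106648, -0.00143687,  0.00072587, -0.00013997,
        0.00024519]), 'tau': array([ 3.31377505e-04, -4.12266719e+01, -2.59740257e+01, -1.36711869e-04,
        4.14709808e-03, -3.56553869e-06]), 'eef_pos': array([ 142.413441  , -505.04484286,  230.73894244]), 'ee_rot': array([ 0.56411956, -0.56342609,  0.42710112, -0.42650299]), 'force': array([-0.26942796, -0.15089861,  0.30991688]), 'wrist_torque': array([ 0.01943341, -0.01567565,  0.04938622]), 'grip_width': 1.0005823305393133}
top cap_a_mid 0.78 [613.3 -58.7  11.6]
top jar_a_mid 0.79 [ 591.7 -204.9   29.9]
side cap_a_mid 0.77 [613.9 -61.8   9.3]
side jar_a_mid 0.93 [ 588.2 -204.6   32. ]
```

View pics/top0.png

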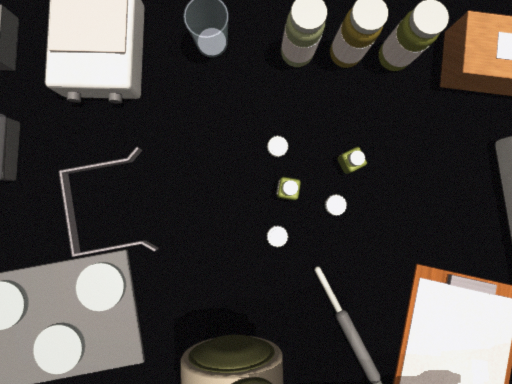

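View pics/side0.png

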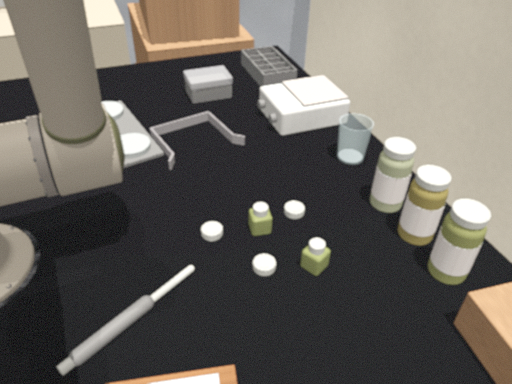

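The top picture shows caps at (278,146), (336,205) and (277,236), and jars at (290,188) and (355,159). The bay opens to the right, with front corners near (128,160) and (143,243) and its back wall from (62,172) to (76,254). I'll convert these to world positions next.

```bash
cat >> h.py <<'E'
def ray(name,u,v,z):
    c=ctrl.camera_params(name); V=np.linalg.inv(np.array(c['view'])); f=192/np.tan(np.radians(c['fovy'])/2)
    d=V[:3,:3]@np.array([(u-c['cx'])/f,(v-c['cy'])/f,1]); o=V[:3,3]; return o+d*(z-o[2])/d[2]
E
python3 - <<'E'
from h import *
from scipy.spatial.transform import Rotation as R
a,d=save('top','t1.png')
g=(a.min(2)>150).astype(np.uint8)
n,l,st,ce=cv2.connectedComponentsWithStats(g)
for i in range(1,n):
    if 60<st[i,4]<900 and 100<ce[i,1]<260: print(st[i],ce[i].round(1),'z16',ray('top',*ce[i],16).round(1),'z60',ray('top',*ce[i],60).round(1), d[int(ce[i,1]),int(ce[i,0])])
c=ctrl.camera_params('top');print(c)
for p in [(62,172),(76,254),(128,160),(143,243),(138,150),(156,249)]: print(p,ray('top',*p,25).round(1))
big=cv2.resize(a[130:270,40:380],None,fx=2.35,fy=2.35,interpolation=cv2.INTER_CUBIC); cv2.imwrite('pics/z1.png',big[:,:,::-1])
s=ctrl.sense(); q=s['ee_rot']; print(R.from_quat([q[1],q[2],q[3],q[0]]).as_matrix().round(3))
E
```

```text
[268 136  20  20 311] [277.5 145.8] z16 [618.2 -60.2  16. ] z60 [610.2 -56.8  60. ] 696.5894
[ 60 148  95 108 375] [ 95.3 209. ] z16 [484.9 294.7  16. ] z60 [485.4 275.5  60. ] 699.30347
[350 151  15  14 170] [357.2 157.6] z16 [ 598.1 -220.1   16. ] z60 [ 591.4 -206.4   60. ] 655.1523
[283 180  15  15 182] [290.1 187.2] z16 [535.9 -86.7  16. ] z60 [533.1 -81.6  60. ] 647.98615
[326 195  20  20 317] [335.8 204.5] z16 [ 503.6 -177.7   16. ] z60 [ 502.8 -166.8   60. ] 691.1273
[267 226  21  21 324] [277. 236.] z16 [439.4 -62.2  16. ] z60 [442.8 -58.7  60. ] 685.89404
{'fovy': 57.57916637588102, 'cx': 254.35273763782777, 'cy': 186.4049546220596, 'view': array([[ 2.06037146e-02, -9.99675008e-01,  1.50121463e-02,
        -2.69972628e+01],
       [-9.97798373e-01, -2.15071499e-02, -6.27363555e-02,
         5.35457175e+02],
       [ 6.30388352e-02, -1.36864932e-02, -9.97917224e-01,
         6.73542755e+02],
       [ 0.00000000e+00,  0.00000000e+00,  0.00000000e+00,
         1.00000000e+00]])}
(62, 172) [555.4 358.6  25. ]
(76, 254) [398.3 323.3  25. ]
(128, 160) [581.7 232.1  25. ]
(143, 243) [421.7 196.5  25. ]
(138, 150) [601.9 213.5  25. ]
(156, 249) [410.7 171.1  25. ]
[[ 0.271  0.     0.962]
 [-0.962  0.     0.271]
 [-0.    -1.     0.   ]]
```

View pics/z1.png

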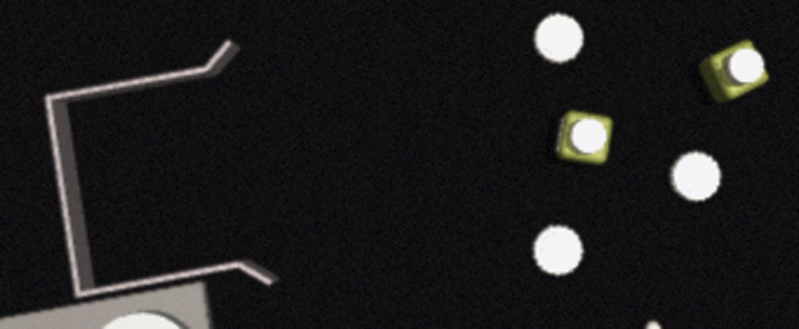

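Emit:
drive_tool(gripper=[0.76,0.76,0.76,0.76,0.76,0.76,0.76,0.76,0.76,0.76,0.76,0.76,0.76,0.76,0.76,0.76,0.76], offset=[[-0.0151,0,0.0355],[-0.0151,0,0.0355],[-0.0151,0,0.0355],[-0.0151,0,0.0355],[-0.0151,0,0.0355],[-0.0151,0,0.0355],[-0.0151,0,0.0355],[-0.0151,0,0.0355],[-0.0151,0,0.0355],[-0.0151,0,0.0355],[-0.0151,0,0.0355],[-0.0151,0,0.0355],[-0.0151,0,0.0355],[-0.0151,0,0.0355],[-0.0151,0,0.0355],[-0.0151,0,0.0355],[0,0,0]], turn=[0,0,0,0,0,0,0,0,0,0,0,0,0,0,0,0,0])

```text
time_s: 1.87
eef_pos: [626.8, -114.1, 230.1]
ee_rot: [0.565, -0.564, 0.426, -0.425]
force: [-1.0, -0.2, -0.5]
grip_width: 0.239
```

Emit:
drive_tool(gripper=[0.76,0.76,0.76,0.76,0.76,0.76,0.76,0.76,0.76,0.76,0.76,0.76,0.76,0.76], offset=[[0,0,0],[0,0,0],[0,0,0],[0,0,0],[0,0,0],[0,0,0],[0,0,0],[0,0,0],[0,0,0],[0,0,0],[0,0,0],[0,0,0],[0,0,0],[0,0,0]], turn=[-6.75,-6.75,-6.75,-6.75,-6.75,-6.75,-6.75,-6.75,-6.75,-6.75,-6.75,-6.75,-6.75,0])

```text
time_s: 3.03
eef_pos: [623.4, -118.9, 231.2]
ee_rot: [0.702, -0.702, -0.084, 0.085]
force: [0.1, -0.1, 0.3]
grip_width: 0.242
```

```bash
cat >> h.py <<'E'
from scipy.spatial.transform import Rotation as R
def pose():
    s=ctrl.sense(); q=s['ee_rot']; M=R.from_quat([q[1],q[2],q[3],q[0]]).as_matrix()
    return s['eef_pos'],np.degrees(np.arctan2(M[1,2],M[0,2])),M
def plan(wps):
    """wps: (x,y,z,yaw,n)"""
    p,yaw,M=pose(); print('now',p.round(1),round(yaw,2))
    for x,y,z,yw,n in wps:
        dyaw=(yw-yaw)/n; d=(np.array([x,y,z])-p)/n; rows=[]
        for i in range(n):
            yy=np.radians(yaw+dyaw*i)   # axes before the row's turn
            tz=np.array([np.cos(yy),np.sin(yy),0]); tx=np.array([np.sin(yy),-np.cos(yy),0])
            rows.append([round(d@tx/1000,4),round(-d[2]/1000,4),round(d@tz/1000,4)])
        print(n,'rows turn',round(-dyaw,2)); print(rows)
        p=np.array([x,y,z]); yaw=yw
E
python3 - <<'E'
from h import *
print(ctrl.camera_params('wrist'))
a,d=save('top','t2.png'); save('side','s2.png'); save('wrist','w2.png')
p,y,M=pose(); print(p,y,M.round(3))
plan([(628,-112,60,103.4,6),(628,-112,8,103.4,4)])
E
```

```text
{'fovy': 65.70646984690485, 'cx': 252.8805232996417, 'cy': 187.54291540420394, 'tool_from_camera': array([[ 9.99998829e-01, -1.08441581e-03,  1.07976694e-03,
         3.98359102e-01],
       [-1.37007430e-03, -3.20098061e-01,  9.47383425e-01,
        -1.42086469e+02],
       [-6.81726258e-04, -9.47383795e-01, -3.20099172e-01,
         8.14122561e+01],
       [ 0.00000000e+00,  0.00000000e+00,  0.00000000e+00,
         1.00000000e+00]])}
[ 623.48942947 -118.74797929  231.24091272] 103.28629886152446 [[ 0.973 -0.    -0.23 ]
 [ 0.23   0.     0.973]
 [-0.    -1.     0.   ]]
now [ 623.5 -118.7  231.2] 103.29
6 rows turn -0.02
[[np.float64(0.001), np.float64(0.0285), np.float64(0.0009)], [np.float64(0.001), np.float64(0.0285), np.float64(0.0009)], [np.float64(0.001), np.float64(0.0285), np.float64(0.0009)], [np.float64(0.001), np.float64(0.0285), np.float64(0.0009)], [np.float64(0.001), np.float64(0.0285), np.float64(0.0009)], [np.float64(0.001), np.float64(0.0285), np.float64(0.0009)]]
4 rows turn -0.0
[[np.float64(0.0), np.float64(0.013), np.float64(0.0)], [np.float64(0.0), np.float64(0.013), np.float64(0.0)], [np.float64(0.0), np.float64(0.013), np.float64(0.0)], [np.float64(0.0), np.float64(0.013), np.float64(0.0)]]
```

View pics/w2.png

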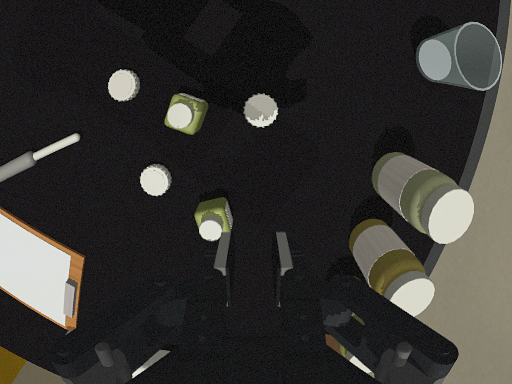

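View pics/t2.png

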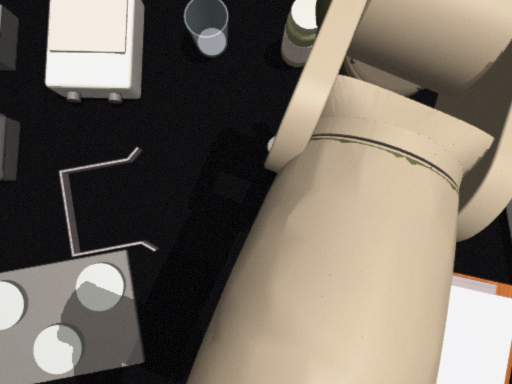

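The wrist view shows cap C1 at (260,110), dead ahead between the fingers. The jars are at (185,113) and (213,218), the other caps at (124,85) and (155,180). I'll cross-check positions with the wrist network.

```bash
cat >> h.py <<'E'
def wpts(fn=None):
    p,y,M=pose(); a,d=ctrl.capture('wrist'); T=np.array(ctrl.camera_params('wrist')['tool_from_camera'])
    if fn: cv2.imwrite('pics/'+fn,a[:,:,::-1])
    for q in ('cap_a_mid','jar_a_mid'):
        for r in ctrl.pinpoint('wrist',q):
            if r['score']>.3: print(q,round(r['score'],2),(M@(T@np.r_[r['centre'],1])[:3]+p).round(1))
    # white blobs -> rays at z=16 / 60
    c=ctrl.camera_params('wrist'); f=192/np.tan(np.radians(c['fovy'])/2)
    def wr(u,v,z):
        du,dv=u-c['cx'],v-c['cy']; r=np.hypot(du,dv); th=r/f
        dc=np.array([np.sin(th)*du/r,np.sin(th)*dv/r,np.cos(th)]); dw=M@T[:3,:3]@dc; o=M@T[:3,3]+p
        return (o+dw*(z-o[2])/dw[2]).round(1)
    return a,d,wr
E
python3 - <<'E'
from h import *
a,d,wr=wpts()
for u,v,z in [(260.5,111,8),(124,85,8),(155.5,180,8),(181,115,60),(209,230,60)]: print(u,v,wr(u,v,z))
E
```

```text
cap_a_mid 0.63 [620.6 -66.2   7.7]
jar_a_mid 0.86 [ 590.8 -204.5   28.3]
260.5 111 [620.4 -61.5   8. ]
124 85 [441.5 -62.3   8. ]
155.5 180 [ 505.1 -178.8    8. ]
181 115 [536.5 -80.4  60. ]
209 230 [ 591.3 -206.    60. ]
```

Emit:
drive_tool(gripper=[0.76,0.76,0.76,0.76,0.76,0.76,0.76,0.76,0.76,0.76,0.76,0.76], offset=[[0.0015,0.0285,0.0004],[0.0015,0.0285,0.0004],[0.0015,0.0285,0.0004],[0.0015,0.0285,0.0004],[0.0015,0.0285,0.0004],[0.0015,0.0285,0.0004],[0,0.013,0],[0,0.013,0],[0,0.013,0],[0,0.013,0],[0,0,0],[0,0,0]], turn=[0,0,0,0,0,0,0,0,0,0,0,0])

```text
time_s: 4.33
eef_pos: [631.8, -114.3, 8.3]
ee_rot: [0.702, -0.702, -0.083, 0.083]
force: [0.1, 0.2, 0.6]
grip_width: 0.245
```

Run:
```python
from h import *
save('side','s3.png'); wpts('w3.png'); print(pose()[:2], ctrl.sense()['force'])
```

```text
cap_a_mid 0.77 [623.2 -64.1   5.8]
jar_a_mid 0.79 [ 593.3 -203.4   29.7]
(array([ 632.30475641, -114.4066051 ,    9.35588052]), np.float64(103.49275231144438)) [ 0.30799332 -0.03487561 -0.35466867]
```

View pics/s3.png

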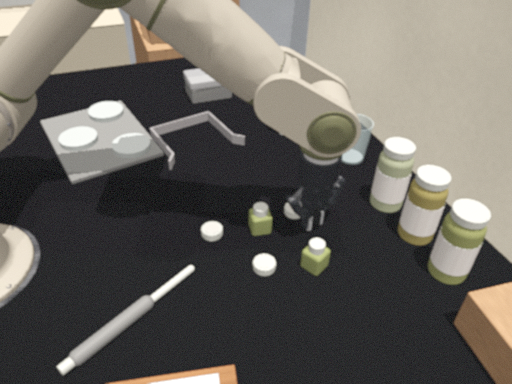

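View pics/w3.png

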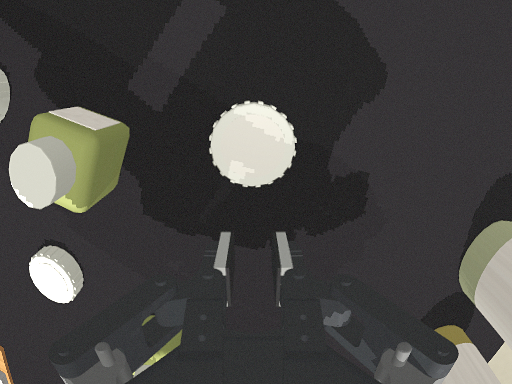

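Emit:
drive_tool(gripper=[0.76,0.76,0.76,0.76,0.76,0.76,0.76,0.76,0.76,0.76,0.76,0.76,0.76,0.76,0.76,0.76,0.76,0.76,0.76,0.76], offset=[[0,0.003,0],[0,0.003,0],[0,0,0.005],[0,0,0.008],[0,0,0.01],[0,0,0.01],[0,0,0.012],[0,0,0.012],[0,0,0.012],[0,0,0.012],[0,0,0.012],[0,0,0.012],[0,0,0.012],[0,0,0.012],[0,0,0.012],[0,0,0.012],[0,0,0.012],[0,0,0.012],[0,0,0.012],[0,0,0.012]], turn=[0,0,0,0,0,0,0,0,0,0,0,0,0,0,0,0,0,0,0,0])

```text
time_s: 6.2
eef_pos: [584.5, 82.4, 2.3]
ee_rot: [-0.702, 0.702, 0.083, -0.083]
force: [-0.5, -0.7, 0.1]
grip_width: 0.236
```

Run:
```python
from h import *
wpts('w4.png'); print(pose()[:2], ctrl.sense()['force'])
```

```text
cap_a_mid 0.67 [581.2 105.1   7.3]
(array([584.70078217,  82.04950988,   2.31199933]), np.float64(103.56914892308689)) [ 0.11683409 -0.13541697 -0.03565011]
```

View pics/w4.png

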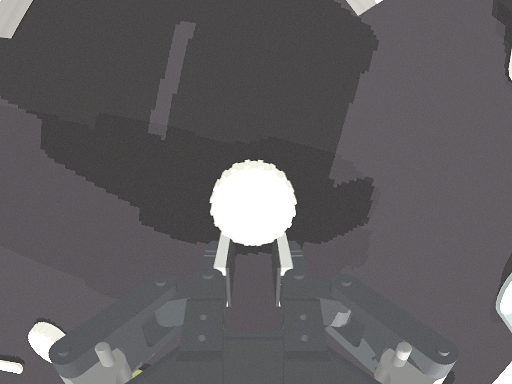

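Emit:
drive_tool(gripper=[0.76,0.76,0.76,0.76,0.76,0.76], offset=[[0,0,0.01],[0,0,0.012],[0,0,0.012],[0,0,0.012],[0,0,0.012],[0,0,0.012]], turn=[-0.3,-0.3,0,0,0,0])

```text
time_s: 6.85
eef_pos: [567.6, 150.6, 2.3]
ee_rot: [0.702, -0.702, -0.087, 0.087]
force: [-0.5, 0.9, 0.1]
grip_width: 0.238
```

Run:
```python
from h import *
a,d,wr=wpts('w5.png'); print(pose()[:2], ctrl.sense()['force'])
```

```text
cap_a_mid 0.89 [563.4 168.6   3.1]
(array([567.68907091, 150.14525179,   2.28241817]), np.float64(104.18621931886315)) [ 0.2400129  -0.99238421 -0.02846878]
```

View pics/w5.png

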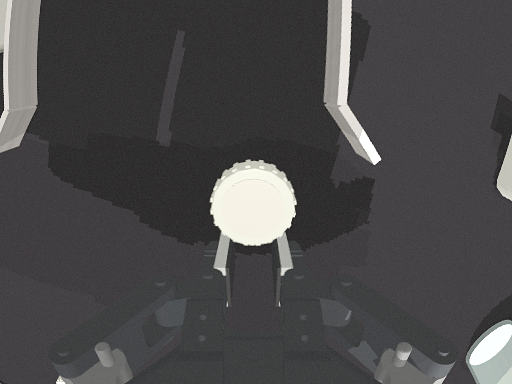

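The cap sits in the finger cradle at (253,203), heading into the bay. The wall front corners on the bench are at about (325,104) and (37,107). I'll measure the bay from this view.

Run:
```python
from h import *
a,d,wr=wpts()
for u,v in [(325,104),(37,107),(329,20),(41,20),(327,60)]: print((u,v),wr(u,v,0))
```

```text
cap_a_mid 0.93 [563.  174.2   6.7]
(325, 104) [583.9 232.3   0. ]
(37, 107) [426.8 199.2   0. ]
(329, 20) [575.  273.9   0. ]
(41, 20) [418.6 250.1   0. ]
(327, 60) [579.1 253.7   0. ]
```

Emit:
drive_tool(gripper=[0.76,0.76,0.76,0.76,0.76,0.76,0.76,0.76,0.76,0.76,0.76,0.76,0.76,0.76], offset=[[0,0,0.01],[0,0,0.012],[0,0,0.012],[0,0,0.012],[0,0,0.012],[0,0,0.012],[0,0,0.012],[0,0,0.012],[0,0,0.012],[0,0,0.012],[0,0,0.01],[0,0,0.008],[0,0,0.005],[0,0,0]], turn=[0,0.6,0.6,0,0,0,0,0,0,0,0,0,0,0])

```text
time_s: 8.32
eef_pos: [535.6, 287.4, 2.3]
ee_rot: [0.703, -0.703, -0.08, 0.08]
force: [0.2, -0.1, -0.8]
grip_width: 0.24
```

Emit:
drive_tool(gripper=[0.76,0.76,0.76,0.76,0.76,0.76,0.76,0.76], offset=[[0,0,-0.01],[0,0,-0.015],[0,-0.01,-0.02],[0,-0.02,-0.02],[0,-0.03,-0.02],[0,-0.03,-0.02],[0,-0.02,-0.02],[0,0,0]], turn=[0,0,0,0,0,0,0,0])

```text
time_s: 8.98
eef_pos: [566.8, 160.5, 116.9]
ee_rot: [-0.702, 0.703, 0.081, -0.075]
force: [0.4, -0.1, -0.0]
grip_width: 0.24
```

Run:
```python
from h import *
a,d,wr=wpts('w6.png'); print(pose()[:2], ctrl.sense()['force'])
plan([(439,-118,116,90,10)])
```

```text
cap_a_mid 0.86 [530.1 307.5   6.2]
(array([563.45444234, 164.01808577, 111.53894566]), np.float64(102.83332466841401)) [0.83492085 0.78620637 0.25094546]
now [563.5 164.  111.5] 102.83
10 rows turn 1.28
[[np.float64(-0.0184), np.float64(-0.0004), np.float64(-0.0247)], [np.float64(-0.0178), np.float64(-0.0004), np.float64(-0.0251)], [np.float64(-0.0173), np.float64(-0.0004), np.float64(-0.0255)], [np.float64(-0.0167), np.float64(-0.0004), np.float64(-0.0259)], [np.float64(-0.0161), np.float64(-0.0004), np.float64(-0.0263)], [np.float64(-0.0155), np.float64(-0.0004), np.float64(-0.0266)], [np.float64(-0.0149), np.float64(-0.0004), np.float64(-0.027)], [np.float64(-0.0143), np.float64(-0.0004), np.float64(-0.0273)], [np.float64(-0.0137), np.float64(-0.0004), np.float64(-0.0276)], [np.float64(-0.0131), np.float64(-0.0004), np.float64(-0.0279)]]
```

View pics/w6.png

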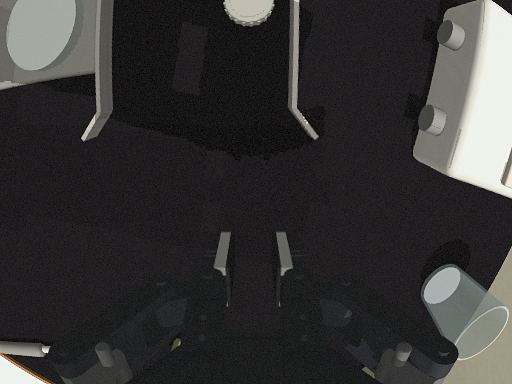

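Run:
```python
from h import *
p,yaw,M=pose()
d=np.array([432,-119])-p[:2]
y=np.radians(yaw); tz=np.array([np.cos(y),np.sin(y)]); tx=np.array([np.sin(y),-np.cos(y)])
print(d@tx,d@tz, yaw-81.3)
```

```text
-191.03349475971768 -246.75030124046307 21.53332466841401
```

Emit:
drive_tool(gripper=[0.76,0.76,0.76,0.76,0.76,0.76,0.76,0.76,0.76,0.76,0.76,0.76,0.76,0.76,0.76,0.76,0.76], offset=[[-0.0159,0,-0.0206],[-0.0159,0,-0.0206],[-0.0159,0,-0.0206],[-0.0159,0,-0.0206],[-0.0159,0,-0.0206],[-0.0159,0,-0.0206],[-0.0159,0,-0.0206],[-0.0159,0,-0.0206],[-0.0159,0,-0.0206],[-0.0159,0,-0.0206],[-0.0159,0,-0.0206],[-0.0159,0,-0.0206],[0,0,0],[0,0.015,0],[0,0.015,0],[0,0.015,0],[0,0,0]], turn=[0,0,0,0,0,0,0,0,0,0,0,0,5.4,5.4,5.4,5.3,0])

```text
time_s: 10.55
eef_pos: [431.1, -117.5, 64.2]
ee_rot: [0.706, -0.704, 0.056, -0.052]
force: [-1.1, 0.3, 0.5]
grip_width: 0.243
```

Run:
```python
from h import *
a,d,wr=wpts('w7.png'); print(pose()[:2], ctrl.sense()['force'])
```

```text
jar_a_mid 0.62 [ 592.2 -207.    28.4]
(array([ 433.01690116, -118.5916745 ,   67.32711831]), np.float64(81.58861955248621)) [-0.51834962 -0.09820698 -0.19137777]
```

View pics/w7.png

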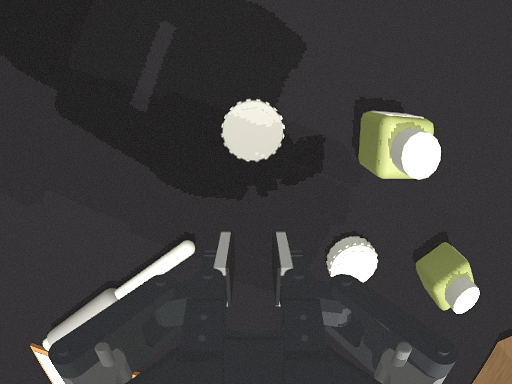

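C3 is centred at (253,130). C2 is at (352,260), clear of the fingers. The pen tip at (190,247) is also clear.

```bash
cat >> h.py <<'E'
def push(path,yaw0,tool0,L=28.0):
    """path: list of cap (dist,yaw change total, n rows) ; simulates tool rows so that virtual cap centre advances along yaw"""
    yaw=yaw0; t=np.array(tool0,float); out=[];tu=[]
    ax=lambda y:(np.array([np.sin(np.radians(y)),-np.cos(np.radians(y))]),np.array([np.cos(np.radians(y)),np.sin(np.radians(y))]))
    for dist,dy,n in path:
        for i in range(n):
            tx,tz=ax(yaw); c=t+L*tz; ny=yaw+dy/n
            c2=c+ax((yaw+ny)/2)[1]*dist/n; t2=c2-L*ax(ny)[1]; d=t2-t
            out.append([round(float(d@tx)/1000,4),0,round(float(d@tz)/1000,4)]); tu.append(round(-dy/n,2)); t=t2; yaw=ny
        print('seg end tool',t.round(1),'cap',(t+L*ax(yaw)[1]).round(1),round(yaw,1))
    return out,tu
E
python3 - <<'E'
from h import *
F=np.array([505,216]);u=np.array([-.207,.978]);s=np.array([.978,.207])
o,t=push([(28,0,3),(150,0,12),(80,20.5,8),(145,0,12)],81.5,(433,-119))
print(o);print(t)
for c in [(526,305),(478,166),(458,300)]:
    r=np.array(c)-F; print(c,r@u,r@s)
E
```

```text
seg end tool [437.1 -91.3] cap [441.3 -63.6] 81.5
seg end tool [459.3  57. ] cap [463.4  84.7] 81.5
seg end tool [466.8 136.9] cap [461.  164.3] 102.0
seg end tool [436.7 278.7] cap [430.9 306.1] 102.0
[[-0.0, 0, 0.0093], [-0.0, 0, 0.0093], [-0.0, 0, 0.0093], [-0.0, 0, 0.0125], [-0.0, 0, 0.0125], [-0.0, 0, 0.0125], [-0.0, 0, 0.0125], [-0.0, 0, 0.0125], [-0.0, 0, 0.0125], [-0.0, 0, 0.0125], [-0.0, 0, 0.0125], [-0.0, 0, 0.0125], [-0.0, 0, 0.0125], [-0.0, 0, 0.0125], [-0.0, 0, 0.0125], [0.001, 0, 0.01], [0.001, 0, 0.01], [0.001, 0, 0.01], [0.001, 0, 0.01], [0.001, 0, 0.01], [0.001, 0, 0.01], [0.001, 0, 0.01], [0.001, 0, 0.01], [0.0, 0, 0.0121], [0.0, 0, 0.0121], [0.0, 0, 0.0121], [0.0, 0, 0.0121], [0.0, 0, 0.0121], [0.0, 0, 0.0121], [0.0, 0, 0.0121], [0.0, 0, 0.0121], [0.0, 0, 0.0121], [0.0, 0, 0.0121], [0.0, 0, 0.0121], [0.0, 0, 0.0121]]
[0.0, 0.0, 0.0, 0.0, 0.0, 0.0, 0.0, 0.0, 0.0, 0.0, 0.0, 0.0, 0.0, 0.0, 0.0, -2.56, -2.56, -2.56, -2.56, -2.56, -2.56, -2.56, -2.56, 0.0, 0.0, 0.0, 0.0, 0.0, 0.0, 0.0, 0.0, 0.0, 0.0, 0.0, 0.0]
(526, 305) 82.69500000000001 38.961
(478, 166) -43.311 -36.756
(458, 300) 91.881 -28.578000000000003
```

Emit:
drive_tool(gripper=[0.76,0.76,0.76,0.76,0.76,0.76], offset=[[0,0.0127,0],[0,0.0127,0],[0,0.0127,0],[0,0.0127,0],[0,0.0127,0],[0,0,0]], turn=[0,0,0,0,0,0])

```text
time_s: 11.2
eef_pos: [432.4, -118.4, 2.8]
ee_rot: [0.706, -0.705, 0.053, -0.052]
force: [0.1, 0.7, -0.9]
grip_width: 0.242
```

Run:
```python
from h import *
F=np.array([505,216]);u=np.array([-.207,.978]);s=np.array([.978,.207])
o,t=push([(28,0,3),(150,0,12),(80,24,8),(145,0,12)],78,(429,-118.4))
for r in o[::7]:print(r)
r=np.array([468,164])-F
```

```text
seg end tool [434.8 -91. ] cap [440.6 -63.6] 78.0
seg end tool [466.   55.7] cap [471.8  83.1] 78.0
seg end tool [477.7 135.1] cap [471.8 162.5] 102.0
seg end tool [447.5 277. ] cap [441.7 304.4] 102.0
[-0.0, 0, 0.0093]
[-0.0, 0, 0.0125]
[0.0, 0, 0.0125]
[0.0012, 0, 0.01]
[0.0, 0, 0.0121]
```

Emit:
drive_tool(gripper=[0.76,0.76,0.76,0.76,0.76,0.76,0.76,0.76,0.76,0.76,0.76,0.76,0.76,0.76,0.76,0.76], offset=[[-0.0035,0,0],[0,0,0.008],[0,0,0.01],[0,0,0.01],[0,0,0.0125],[0,0,0.0125],[0,0,0.0125],[0,0,0.0125],[0,0,0.0125],[0,0,0.0125],[0,0,0.0125],[0,0,0.0125],[0,0,0.0125],[0,0,0.0125],[0,0,0.0125],[0,0,0.0125]], turn=[3.5,0,0,0,0,0,0,0,0,0,0,0,0,0,0,0])

```text
time_s: 12.53
eef_pos: [467.1, 57.4, 4.2]
ee_rot: [0.703, -0.703, 0.073, -0.074]
force: [-0.4, 0.1, -1.3]
grip_width: 0.238
```

Run:
```python
from h import *
a,d,wr=wpts('w8.png'); p=pose(); print(p[:2], ctrl.sense()['force'])
o,t=push([(80,102-p[1],8),(145,0,12)],p[1],p[0][:2]); print(o,t)
```

```text
jar_a_mid 0.4 [469.3  84.9  11.1]
(array([466.92536833,  56.8515128 ,   4.0864881 ]), np.float64(78.0878936930894)) [-0.85181107  0.38057604 -0.93389362]
seg end tool [478.5 136.3] cap [472.6 163.7] 102.0
seg end tool [448.3 278.1] cap [442.5 305.5] 102.0
[[0.0012, 0, 0.01], [0.0012, 0, 0.01], [0.0012, 0, 0.01], [0.0012, 0, 0.01], [0.0012, 0, 0.01], [0.0012, 0, 0.01], [0.0012, 0, 0.01], [0.0012, 0, 0.01], [-0.0, 0, 0.0121], [-0.0, 0, 0.0121], [-0.0, 0, 0.0121], [-0.0, 0, 0.0121], [-0.0, 0, 0.0121], [-0.0, 0, 0.0121], [-0.0, 0, 0.0121], [0.0, 0, 0.0121], [-0.0, 0, 0.0121], [-0.0, 0, 0.0121], [-0.0, 0, 0.0121], [-0.0, 0, 0.0121]] [np.float64(-2.99), np.float64(-2.99), np.float64(-2.99), np.float64(-2.99), np.float64(-2.99), np.float64(-2.99), np.float64(-2.99), np.float64(-2.99), 0.0, 0.0, 0.0, 0.0, 0.0, 0.0, 0.0, 0.0, 0.0, 0.0, 0.0, 0.0]
```

View pics/w8.png

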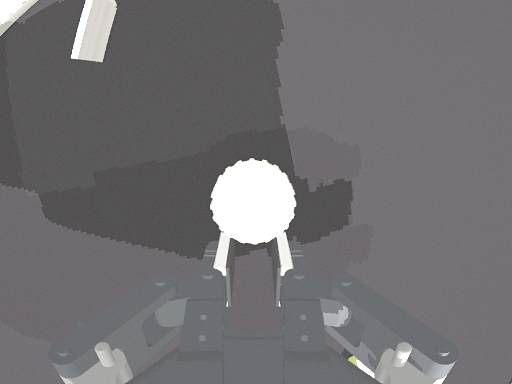

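Emit:
drive_tool(gripper=[0.76,0.76,0.76,0.76,0.76,0.76,0.76,0.76], offset=[[0.0012,0.001,0.01],[0.0012,0,0.01],[0.0012,0,0.01],[0.0012,0,0.01],[0.0012,0,0.01],[0.0012,0,0.01],[0.0012,0,0.01],[0.0012,0,0.01]], turn=[-3,-3,-3,-3,-3,-3,-3,-3])

```text
time_s: 13.35
eef_pos: [478.7, 135.0, 3.0]
ee_rot: [-0.703, 0.703, 0.074, -0.074]
force: [0.6, -0.8, 0.4]
grip_width: 0.242
```

Run:
```python
from h import *
a,d,wr=wpts('w9.png'); p=pose(); print(p[:2], ctrl.sense()['force'])
```

```text
(array([478.52354477, 134.81713793,   2.88957442]), np.float64(101.8999038286114)) [-0.67944588 -0.67277861 -0.05728236]
```

View pics/w9.png

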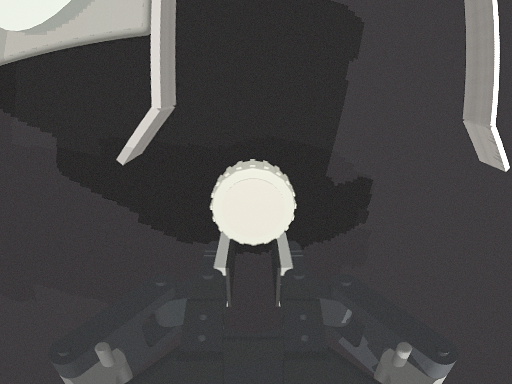

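Emit:
drive_tool(gripper=[0.76,0.76,0.76,0.76,0.76,0.76,0.76,0.76,0.76,0.76,0.76,0.76,0.76,0.76], offset=[[0,0,0.01],[0,0,0.012],[0,0,0.012],[0,0,0.012],[0,0,0.012],[0,0,0.012],[0,0,0.012],[0,0,0.012],[0,0,0.012],[0,0,0.012],[0,0,0.012],[0,0,0.012],[0,0,0.008],[0,0,0]], turn=[0,0,0,0,0,0,0,0,0,0,0,0,0,0])

```text
time_s: 14.67
eef_pos: [447.3, 283.0, 2.8]
ee_rot: [0.703, -0.703, -0.074, 0.074]
force: [-0.1, -0.9, -0.3]
grip_width: 0.24
```

Emit:
drive_tool(gripper=[0.76,0.76,0.76,0.76,0.76,0.76,0.76,0.76], offset=[[0,0,-0.01],[0,0,-0.015],[0,-0.01,-0.02],[0,-0.02,-0.02],[0,-0.03,-0.02],[0,-0.03,-0.02],[0,-0.02,-0.02],[0,0,0]], turn=[0,0,0,0,0,0,0,0])

```text
time_s: 15.33
eef_pos: [476.2, 155.8, 116.7]
ee_rot: [-0.703, 0.704, 0.075, -0.069]
force: [0.8, 0.1, 0.7]
grip_width: 0.24
```

Run:
```python
from h import *
a,d,wr=wpts('w10.png'); p,yaw,M=pose(); print(p,yaw, ctrl.sense()['force'])
# C2 approach: heading 115
for hd in (112,116):
    h=np.radians(hd); st=np.array([504.5,-178.5])-58*np.array([np.cos(h),np.sin(h)])
    d=st-p[:2]; y=np.radians(yaw); tz=np.array([np.cos(y),np.sin(y)]); tx=np.array([np.sin(y),-np.cos(y)])
    print(hd,st,d@tx,d@tz)
```

```text
cap_a_mid 0.61 [529.8 310.2   8.4]
[473.08945069 158.62404844 112.1430603 ] 101.8227541247795 [-0.67760436  0.02228157 -0.95041798]
112 [ 526.22718242 -232.27666356] -28.0791322937828 -393.4952954063719
116 [ 529.92552651 -230.63005469] -24.12187940897067 -392.64135193192595
```

View pics/w10.png

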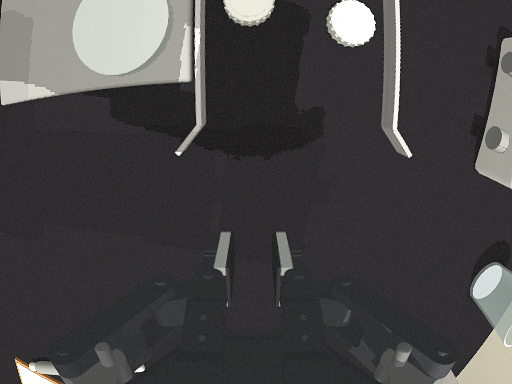

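Run:
```python
from h import *
F=np.array([505,216]);u=np.array([-.207,.978]);s=np.array([.978,.207])
o,t=push([(28,0,3),(30,15,5),(45,0,4),(66,-46,12),(190,0,15),(70,28,10),(50,0,5)],105,(519.5,-234.5))
c=np.array([490.5,250]); print((c-F)@u,(c-F)@s)
tool=np.array([519.5,-234.5]);yaw=105;m=[]
for r,q in zip(o,t):
    y=np.radians(yaw);tz=np.array([np.cos(y),np.sin(y)]);tx=np.array([np.sin(y),-np.cos(y)])
    tool=tool+1000*(tx*r[0]+tz*r[2]);yaw-=q
    y=np.radians(yaw);tz=np.array([np.cos(y),np.sin(y)]);tx=np.array([np.sin(y),-np.cos(y)])
    dd=np.array([535,-81])-tool
    # rect 26 x 12 plus cap
    lx,lz=abs(dd@tx)-26,abs(dd@tz)-12
    m.append((round(float(np.hypot(max(lx,0),max(lz,0)))),round(float(np.linalg.norm(dd-28*tz)-20))))
print(m); print(o[::3],t[::3])
```

```text
seg end tool [ 512.3 -207.5] cap [ 505.  -180.4] 105.0
seg end tool [ 507.6 -177. ] cap [ 493.6 -152.8] 120.0
seg end tool [ 485.1 -138. ] cap [ 471.1 -113.8] 120.0
seg end tool [455.5 -76.9] cap [463.2 -50. ] 74.0
seg end tool [507.9 105.7] cap [515.6 132.6] 74.0
seg end tool [523.8 174.5] cap [518.  201.9] 102.0
seg end tool [513.4 223.4] cap [507.6 250.8] 102.0
36.2535 -7.143
[(126, 100), (117, 92), (108, 84), (101, 79), (94, 74), (87, 70), (80, 66), (74, 63), (65, 58), (58, 54), (52, 52), (48, 52), (48, 52), (48, 53), (48, 53), (48, 53), (49, 54), (49, 54), (49, 55), (50, 56), (50, 56), (51, 57), (51, 58), (52, 58), (52, 61), (52, 66), (52, 72), (56, 79), (62, 87), (69, 96), (79, 106), (88, 116), (99, 127), (110, 138), (121, 149), (133, 160), (145, 172), (157, 183), (169, 195), (176, 202), (184, 208), (192, 215), (200, 222), (208, 229), (216, 236), (223, 243), (229, 250), (235, 257), (241, 264), (251, 274), (261, 284), (271, 293), (281, 303), (291, 313)]
[[0.0, 0, 0.0093], [0.0013, 0, 0.006], [0.0013, 0, 0.006], [-0.0, 0, 0.0112], [-0.0017, 0, 0.0056], [-0.0017, 0, 0.0056], [-0.0017, 0, 0.0056], [-0.0017, 0, 0.0056], [0.0, 0, 0.0127], [0.0, 0, 0.0127], [0.0, 0, 0.0127], [-0.0, 0, 0.0127], [0.0, 0, 0.0127], [0.0012, 0, 0.007], [0.0012, 0, 0.007], [0.0012, 0, 0.007], [0.0012, 0, 0.007], [-0.0, 0, 0.01]] [0.0, -3.0, -3.0, 0.0, 3.83, 3.83, 3.83, 3.83, 0.0, 0.0, 0.0, 0.0, 0.0, -2.8, -2.8, -2.8, -2.8, 0.0]
```

Emit:
drive_tool(gripper=[0.76,0.76,0.76,0.76,0.76,0.76,0.76,0.76,0.76,0.76,0.76,0.76,0.76,0.76,0.76,0.76,0.76], offset=[[-0.0022,0,-0.025],[-0.0022,0,-0.025],[-0.0022,0,-0.025],[-0.0022,0,-0.025],[-0.0022,0,-0.025],[-0.0022,0,-0.025],[-0.0022,0,-0.025],[-0.0022,0,-0.025],[-0.0022,0,-0.025],[-0.0022,0,-0.025],[-0.0022,0,-0.025],[-0.0022,0,-0.025],[-0.0022,0,-0.025],[-0.0022,0,-0.025],[-0.0022,0,-0.025],[-0.0022,0,-0.022],[0,0,0]], turn=[0,0,0,0,0,0,0,0,0,0,0,0,0,0,0,-3,0])

```text
time_s: 16.9
eef_pos: [520.6, -239.1, 111.0]
ee_rot: [0.701, -0.701, -0.091, 0.092]
force: [-0.0, -0.8, 0.6]
grip_width: 0.236
```

Run:
```python
from h import *
a,d,wr=wpts('w11.png'); p,yaw,M=pose(); print(p,yaw, ctrl.sense()['force'])
```

```text
jar_a_mid 0.74 [ 590.  -202.5   26.3]
[ 520.47692774 -235.38448349  111.53771597] 104.88361059326382 [1.05553899 0.07950768 0.31976076]
```

View pics/w11.png

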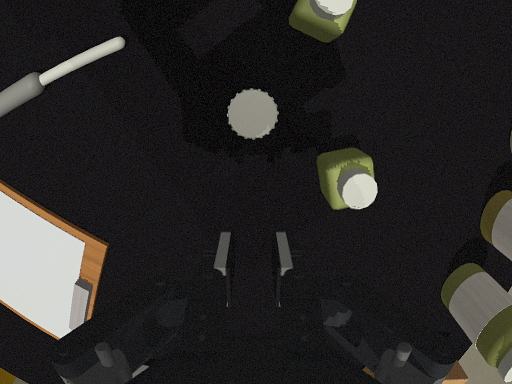

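C2 is centred at (253,113). Jar A is at (350,180), well to the right of the right finger, so I'm descending.

Emit:
drive_tool(gripper=[0.76,0.76,0.76,0.76,0.76,0.76,0.76,0.76,0.76], offset=[[0,0.0135,0],[0,0.0135,0],[0,0.0135,0],[0,0.0135,0],[0,0.0135,0],[0,0.0135,0],[0,0.0135,0],[0,0.0135,0],[0,0,0]], turn=[0,0,0,0,0,0,0,0,0])

```text
time_s: 17.8
eef_pos: [519.6, -234.1, 2.1]
ee_rot: [0.702, -0.7, -0.091, 0.093]
force: [-1.2, -0.2, 0.4]
grip_width: 0.241
```

Emit:
drive_tool(gripper=[0.76,0.76,0.76,0.76,0.76,0.76,0.76,0.76,0.76,0.76,0.76,0.76], offset=[[0,0,0.0095],[0,0,0.0095],[0,0,0.0095],[0.0013,0,0.006],[0.0013,0,0.006],[0.0013,0,0.006],[0.0013,0,0.006],[0.0013,0,0.006],[0,0,0.0112],[0,0,0.0112],[0,0,0.0112],[0,0,0.0112]], turn=[0,0,0,-3,-3,-3,-3,-3,0,0,0,0])

```text
time_s: 18.8
eef_pos: [486.3, -138.6, 5.5]
ee_rot: [-0.683, 0.683, 0.183, -0.182]
force: [0.7, -1.7, 1.2]
grip_width: 0.237
```

Run:
```python
from h import *
a,d,wr=wpts('w12.png'); p,yaw,M=pose(); print(p,yaw, ctrl.sense()['force'])
F=np.array([505,216]);u=np.array([-.207,.978]);s=np.array([.978,.207])
for h in (74,77,80):
  push([(66,h-yaw,12),(190,0,15),(70,102-h,10),(60,0,5)],yaw,p[:2])
```

```text
[ 486.53028384 -139.05805289    5.29979951] 119.9578155257472 [-0.79216936 -0.75513174  0.79148633]
seg end tool [457.  -77.9] cap [464.7 -51. ] 74.0
seg end tool [509.4 104.7] cap [517.1 131.6] 74.0
seg end tool [525.4 173.5] cap [519.5 200.9] 102.0
seg end tool [512.9 232.2] cap [507.1 259.6] 102.0
seg end tool [456.7 -78.3] cap [463. -51.] 77.0
seg end tool [499.5 106.8] cap [505.8 134.1] 77.0
seg end tool [512.2 176.2] cap [506.4 203.6] 102.0
seg end tool [499.7 234.9] cap [493.9 262.2] 102.0
seg end tool [456.5 -78.7] cap [461.3 -51.1] 80.0
seg end tool [489.5 108.4] cap [494.3 136. ] 80.0
seg end tool [498.9 178.2] cap [493.1 205.6] 102.0
seg end tool [486.5 236.9] cap [480.6 264.3] 102.0
```

View pics/w12.png

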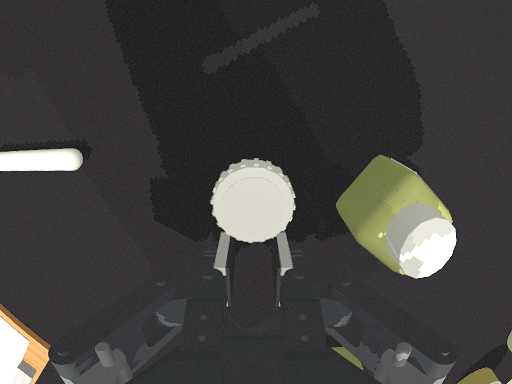

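Emit:
drive_tool(gripper=[0.76,0.76,0.76,0.76,0.76,0.76,0.76,0.76,0.76,0.76,0.76,0.76], offset=[[-0.0016,0.001,0.0055],[-0.0016,0.001,0.0055],[-0.0016,0,0.0055],[-0.0016,0,0.0055],[-0.0016,0,0.0055],[-0.0016,0,0.0055],[-0.0016,0,0.0055],[-0.0016,0,0.0055],[-0.0016,0,0.0055],[-0.0016,0,0.0055],[-0.0016,0,0.0055],[-0.0016,0,0.0055]], turn=[3.6,3.6,3.6,3.6,3.6,3.6,3.6,3.6,3.6,3.6,3.6,3.4])

```text
time_s: 19.95
eef_pos: [457.2, -79.8, 3.0]
ee_rot: [-0.702, 0.702, -0.082, 0.082]
force: [0.5, 0.4, -0.5]
grip_width: 0.238
```

Run:
```python
from h import *
a,d,wr=wpts('w13.png'); p,yaw,M=pose(); print(p,yaw, ctrl.sense()['force'])
push([(190,0,15),(70,102-yaw,10),(60,0,5)],yaw,p[:2])
```

```text
jar_a_mid 0.75 [ 591.4 -202.    26.5]
[457.19731262 -79.86465348   2.99057793] 76.99981457544123 [-0.70411505  0.01229718  0.73419384]
seg end tool [499.9 105.3] cap [506.2 132.5] 77.0
seg end tool [512.7 174.6] cap [506.8 202. ] 102.0
seg end tool [500.2 233.3] cap [494.4 260.7] 102.0
```

View pics/w13.png

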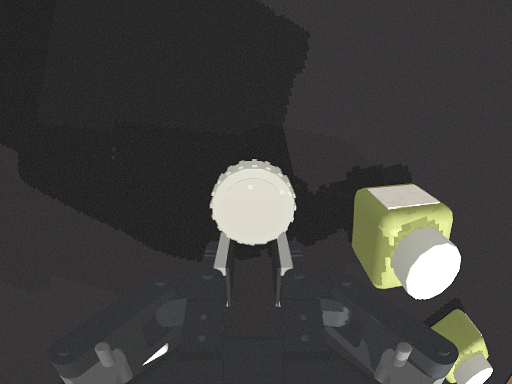

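Emit:
drive_tool(gripper=[0.76,0.76,0.76,0.76,0.76,0.76,0.76,0.76,0.76,0.76,0.76,0.76,0.76,0.76,0.76], offset=[[0,0,0.01],[0,0,0.0125],[0,0,0.0125],[0,0,0.0125],[0,0,0.0125],[0,0,0.0125],[0,0,0.0125],[0,0,0.0125],[0,0,0.0125],[0,0,0.0125],[0,0,0.0125],[0,0,0.0125],[0,0,0.0125],[0,0,0.0125],[0,0,0.0125]], turn=[0,0,0,0,0,0,0,0,0,0,0,0,0,0,0])

```text
time_s: 21.35
eef_pos: [499.1, 101.4, 2.9]
ee_rot: [0.703, -0.703, 0.08, -0.08]
force: [-0.9, -0.3, 0.5]
grip_width: 0.241
```

Emit:
drive_tool(gripper=[0.76,0.76,0.76,0.76,0.76,0.76,0.76,0.76,0.76,0.76], offset=[[0.001,0,0.007],[0.001,0,0.007],[0.001,0,0.007],[0.001,0,0.007],[0.001,0,0.007],[0.001,0,0.007],[0.001,0,0.007],[0.001,0,0.007],[0.001,0,0.007],[0.001,0,0.007]], turn=[-2.5,-2.5,-2.5,-2.5,-2.5,-2.5,-2.5,-2.5,-2.5,-2.5])

```text
time_s: 22.18
eef_pos: [511.1, 170.4, 2.8]
ee_rot: [0.703, -0.703, -0.074, 0.074]
force: [0.5, -0.2, 0.5]
grip_width: 0.237
```

Run:
```python
from h import *
a,d,wr=wpts('w14.png'); p,yaw,M=pose(); print(p,yaw, ctrl.sense()['force'])
F=np.array([505,216]);u=np.array([-.207,.978]);s=np.array([.978,.207])
c=p[:2]+28*np.array([np.cos(np.radians(yaw)),np.sin(np.radians(yaw))]); print((c-F)@u,(c-F)@s)
```

```text
[510.92275587 170.13264537   2.72926082] 101.91054082456974 [-0.4794498  -0.26588716 -0.06634843]
-18.09362970509265 -3.682494003404637
```

View pics/w14.png

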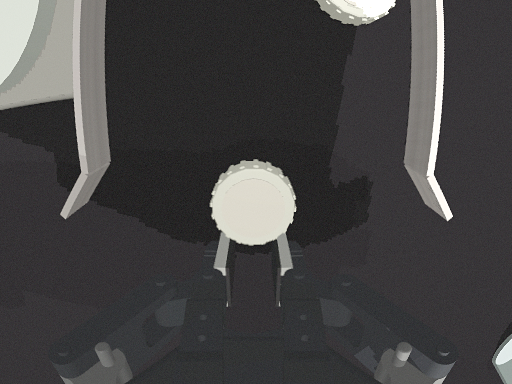

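Emit:
drive_tool(gripper=[0.76,0.76,0.76,0.76,0.76,0.76,0.76,0.76], offset=[[0,0,0.01],[0,0,0.01],[0,0,0.01],[0,0,0.01],[0,0,0.01],[0,0,0.01],[0,0,0.008],[0,0,0]], turn=[0,0,0,0,0,0,0,0])

```text
time_s: 23.0
eef_pos: [496.5, 237.7, 2.8]
ee_rot: [0.703, -0.703, -0.074, 0.074]
force: [0.6, -0.2, -0.8]
grip_width: 0.241
```

Emit:
drive_tool(gripper=[0.76,0.76,0.76,0.76,0.76,0.76,0.76,0.76,0.76,0.76,0.76,0.76,0.76], offset=[[0,0,-0.01],[0,0,-0.015],[0,-0.01,-0.02],[0,-0.02,-0.02],[0,-0.03,-0.02],[0,-0.03,-0.02],[0,-0.03,-0.02],[0,-0.03,0],[0,-0.03,0],[0,-0.02,0],[0,0,0],[0,0,0],[0,0,0]], turn=[0,0,0,0,0,0,0,0,0,0,0,0,0])

```text
time_s: 24.08
eef_pos: [522.3, 113.1, 201.8]
ee_rot: [0.703, -0.703, -0.072, 0.074]
force: [0.4, -0.1, -0.8]
grip_width: 0.239
```

Run:
```python
from h import *
a,d,wr=wpts('w15.png'); save('top','t15.png'); save('side','s15.png'); p,yaw,M=pose(); print(p,yaw, ctrl.sense()['force'])
```

```text
[522.44693952 113.74460307 202.04709233] 101.8977282170444 [-0.1162159  -0.68704222 -0.2246419 ]
```

View pics/w15.png

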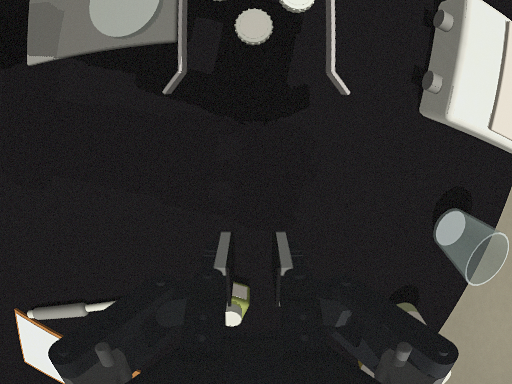

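View pics/s15.png

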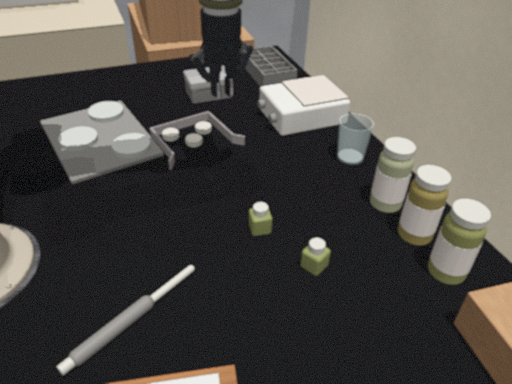

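View pics/t15.png

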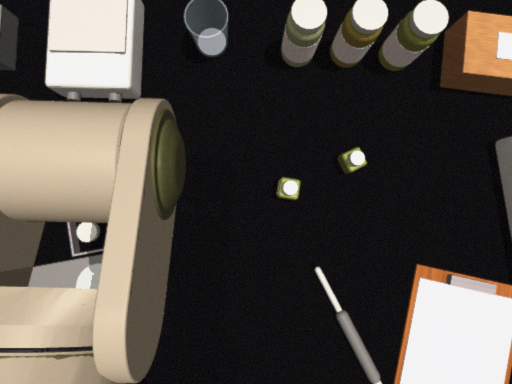

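In the side view all three caps lie in the bay, at (171,134), (203,128) and (194,140). The jars sit at the same pixels as at the start. I'll move the arm off for a clear top view and measure.

Emit:
drive_tool(gripper=[0.76,0.76,0.76,0.76,0.76,0.76,0.76,0.76,0.76,0.76,0.76,0.76,0.76], offset=[[0,0,-0.03],[0,0,-0.03],[0,0,-0.03],[0,0,-0.03],[0,0,-0.03],[0,0,-0.03],[0,0,-0.03],[0,0,-0.03],[0,0,-0.03],[0,0,-0.03],[0,0,-0.03],[0,0,0],[0,0,0]], turn=[0,0,0,0,0,0,0,0,0,0,0,0,0])

```text
time_s: 25.42
eef_pos: [590.5, -210.2, 201.8]
ee_rot: [0.704, -0.703, -0.072, 0.073]
force: [-0.3, 0.6, 0.1]
grip_width: 0.239
```

Run:
```python
from h import *
a,d=save('top','t16.png')
big=cv2.resize(a[130:290,30:200],None,fx=3.6,fy=3.6,interpolation=cv2.INTER_CUBIC); cv2.imwrite('pics/z16.png',big[:,:,::-1])
F=np.array([505,216]);u=np.array([-.207,.978]);s=np.array([.978,.207])
for r in ctrl.regions_of('top','cap_a_mid'):
    m=r['mask']; v,uu=np.nonzero(m); P=ray('top',uu.mean(),v.mean(),16); print(round(r['score'],2),m.sum(),uu.mean().round(1),v.mean().round(1),P.round(1),'depth',((P[:2]-F)@u).round(1),'w',((P[:2]-F)@s).round(1))
g=(a.min(2)>200).astype(np.uint8)
n,l,st,ce=cv2.connectedComponentsWithStats(g)
for i in range(1,n):
    if 60<st[i,4]<900 and 100<ce[i,1]<260:
        P=ray('top',*ce[i],16); print(st[i],ce[i].round(1),'d',((P[:2]-F)@u).round(1),((P[:2]-F)@s).round(1),'h',d[int(ce[i,1]),int(ce[i,0])])
```

```text
0.67 387 88.0 186.4 [528.9 311.2  16. ] depth 88.2 w 43.1
[351 151  14  14 153] [357.2 157.5] d -445.9 1.0 h 654.76697
[ 77 177  20  20 302] [ 86.6 186.2] d 90.7 43.9 h 687.82837
[283 183  14  12  96] [288.9 189.6] d -299.0 -36.6 h 650.16095
[102 197  19  20 303] [111.  206.5] d 50.4 -4.2 h 686.5589
[ 77 222  20  20 308] [ 86.4 231.3] d 104.9 -43.0 h 682.9173
```

View pics/z16.png

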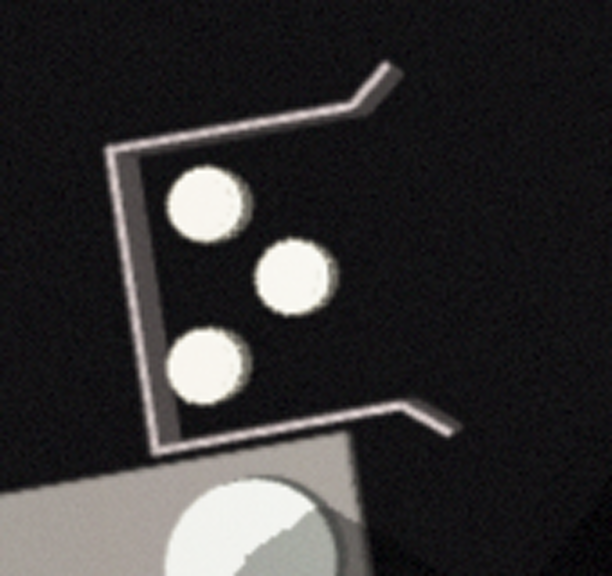

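All three caps lie flat inside. Depths are 91, 50 and 105 mm and sideways offsets +44, −4 and −43 mm, where 20–110 mm deep and ±60 mm would count as inside. The arm is clear of everything, so I'm handing in.

```bash
python3 -c "
from rig import ctrl
print(ctrl.finish_job(), ctrl.sense()['time_s'])"
```

```text
the job is handed in; nothing more can be done
the job is handed in; nothing more can be done
```

All three caps are in the bay, lying flat and wholly inside. I pushed each one along the bench in the crook of the part-open fingers, never lifting it.

**Caps:** the last top view puts their centres at these positions. To lie wholly inside, a cap must be 20–110 mm deep and within ±60 mm of the middle.

| Cap | Depth into bay (mm) | Sideways from middle (mm) |
|---|---|---|
| First pushed | 91 | +44 |
| Second pushed | 105 | −43 |
| Third pushed | 50 | −4 |

**Tightest fit:** the second cap's edge is about 5 mm from the back wall. The calibration is good to about 2 mm.

**Jars:** both jars are standing. With the arm over the bay, the top view showed them at the same pixels as at the start. In the very last top view the first one's lid was unchanged. The other's bright patch came out smaller and shifted by about 2 pixels. I took that to be the arm's shadow, since the arm had only passed well above it in between, but I did not check further.

**Force, time and networks:** forces read at the end of each move stayed under about 3 N. The job took about 25 s of the 72 s allowed. The networks often found only one of the caps or jars at a time, so I relied on pixel measurements from the pictures.

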